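# Put away the pigment jars and mixing palettes

### The job

Clear up the painting table: pile all the mixing palettes squarely on one another, flat in the middle of the low wooden board and lying along it (either face up), and put all the pigment jars away in the rack. For the jars, first stand them all upright on the table in front of the rack's open end in one straight row, in line with the lane, squared up and touching or almost touching, then slide the whole row in together as one block, never lifting a jar into or over the rack and never letting the row come apart, until the last jar's back is flush with the rack's mouth. Leave the bowl, the paperweight and the brush pot where they are.

Things in the scene. Friction and masses are not known exactly. Their poses are not given: they have to be found in the camera images.
- jar0: square glazed pigment jar, closed: body 46 x 46 mm and 52 mm high, with a round dark stopper (28 mm across, 14 mm high) in the middle of its top, 66 mm in all, about 0.2 kg; origin: centre of its underside, z up; x and y square to its sides. There are 3 or 4 jars (absent ones read None)
- jar1: square glazed pigment jar, closed: body 46 x 46 mm and 52 mm high, with a round dark stopper (28 mm across, 14 mm high) in the middle of its top, 66 mm in all, about 0.2 kg; origin: centre of its underside, z up; x and y square to its sides. There are 3 or 4 jars (absent ones read None)
- jar2: square glazed pigment jar, closed: body 46 x 46 mm and 52 mm high, with a round dark stopper (28 mm across, 14 mm high) in the middle of its top, 66 mm in all, about 0.2 kg; origin: centre of its underside, z up; x and y square to its sides. There are 3 or 4 jars (absent ones read None)
- jar3: square glazed pigment jar, closed: body 46 x 46 mm and 52 mm high, with a round dark stopper (28 mm across, 14 mm high) in the middle of its top, 66 mm in all, about 0.2 kg; origin: centre of its underside, z up; x and y square to its sides. There are 3 or 4 jars (absent ones read None)
- palette0: flat white porcelain mixing palette, 104 mm (its x) x 56 mm (its y) x 14 mm thick, plain flat underside, painted wells on the flat top, either face may lie up, about 0.18 kg; origin: centre of its underside, z up. There are 3 or 4 palettes (absent ones read None)
- palette1: flat white porcelain mixing palette, 104 mm (its x) x 56 mm (its y) x 14 mm thick, plain flat underside, painted wells on the flat top, either face may lie up, about 0.18 kg; origin: centre of its underside, z up. There are 3 or 4 palettes (absent ones read None)
- palette2: flat white porcelain mixing palette, 104 mm (its x) x 56 mm (its y) x 14 mm thick, plain flat underside, painted wells on the flat top, either face may lie up, about 0.18 kg; origin: centre of its underside, z up. There are 3 or 4 palettes (absent ones read None)
- palette3: flat white porcelain mixing palette, 104 mm (its x) x 56 mm (its y) x 14 mm thick, plain flat underside, painted wells on the flat top, either face may lie up, about 0.18 kg; origin: centre of its underside, z up. There are 3 or 4 palettes (absent ones read None)
- rack: low wooden jar rack fixed to the table: a lane without floor or roof between two rails, open at one end (the mouth). Origin: centre of the mouth at table height; x points into the lane, y across, z up. Rails 10 mm thick, 36 mm high, inner faces at y = +-28 mm, from x = 0 to 215 mm, where an end board closes the lane (a full row does not reach it). Jars slide in along x on the table top
- board: low dark wooden board fixed to the table, 150 mm (its x) x 84 mm (its y) x 8 mm thick, on which the palettes are piled; origin: centre of its underside, so that its top is 8 mm above it
- bowl: bystander: white water bowl, 120 mm across, 50 mm high; origin: centre of its underside
- paperweight: bystander: dark wooden paperweight bar 220 x 36 x 20 mm; origin: centre of its underside
- brushpot: bystander: blue round brush pot 80 mm across, 100 mm high, with three brushes standing in it to 235 mm; origin: centre of its underside

How it is judged (in metres and radians):
On the way, in this order (a step that is already met when the one before it is completed fails the run):
1. all the jars stand upright and still in one straight closed-up row in line with the lane, in front of the mouth (each within 9 mm of the lane's centre line, gaps at most 8 mm, all outside the rack) ((horizontal distance between jar0 and jar1 below 0.054 m or horizontal distance between jar0 and jar2 below 0.054 m or horizontal distance between jar0 and jar3 below 0.054 m) and (horizontal distance between jar1 and jar0 below 0.054 m or horizontal distance between jar1 and jar2 below 0.054 m or horizontal distance between jar1 and jar3 below 0.054 m) and (horizontal distance between jar2 and jar0 below 0.054 m or horizontal distance between jar2 and jar1 below 0.054 m or horizontal distance between jar2 and jar3 below 0.054 m) and (horizontal distance between jar3 and jar0 below 0.054 m or horizontal distance between jar3 and jar1 below 0.054 m or horizontal distance between jar3 and jar2 below 0.054 m) and horizontal distance between jar0 and jar1 below 0.154 m and horizontal distance between each of jar0, jar1 and jar2 below 0.154 m and horizontal distance between each of jar0, jar1, jar2 and jar3 below 0.154 m and y of jar0 in the frame of rack between -0.009 and 0.009 m and y of jar1 in the frame of rack between -0.009 and 0.009 m and y of jar2 in the frame of rack between -0.009 and 0.009 m and y of jar3 in the frame of rack between -0.009 and 0.009 m and angle between each of jar0, jar1, jar2, jar3's own z axis and vertical below 0.08 rad and linear speed of each of jar0, jar1, jar2, jar3 below 0.02 m/s and x of each of jar0, jar1, jar2, jar3 in the frame of rack below -0.022 m), for 0.2 s.
2. the whole row is in the rack, closed up, its last jar flush with the mouth (at most 5 mm proud, at most 13 mm sunk) ((horizontal distance between jar0 and jar1 below 0.054 m or horizontal distance between jar0 and jar2 below 0.054 m or horizontal distance between jar0 and jar3 below 0.054 m) and (horizontal distance between jar1 and jar0 below 0.054 m or horizontal distance between jar1 and jar2 below 0.054 m or horizontal distance between jar1 and jar3 below 0.054 m) and (horizontal distance between jar2 and jar0 below 0.054 m or horizontal distance between jar2 and jar1 below 0.054 m or horizontal distance between jar2 and jar3 below 0.054 m) and (horizontal distance between jar3 and jar0 below 0.054 m or horizontal distance between jar3 and jar1 below 0.054 m or horizontal distance between jar3 and jar2 below 0.054 m) and horizontal distance between jar0 and jar1 below 0.154 m and horizontal distance between each of jar0, jar1 and jar2 below 0.154 m and horizontal distance between each of jar0, jar1, jar2 and jar3 below 0.154 m and y of jar0 in the frame of rack between -0.009 and 0.009 m and y of jar1 in the frame of rack between -0.009 and 0.009 m and y of jar2 in the frame of rack between -0.009 and 0.009 m and y of jar3 in the frame of rack between -0.009 and 0.009 m and angle between each of jar0, jar1, jar2, jar3's own z axis and vertical below 0.08 rad and linear speed of each of jar0, jar1, jar2, jar3 below 0.02 m/s and x of each of jar0, jar1, jar2, jar3 in the frame of rack above 0.018 m and x of any of jar0, jar1, jar2, jar3 in the frame of rack below 0.036 m), for 0.2 s.
At the end, for the whole second after the job is handed in: All jars upright in the lane, gaps at most 8 mm, the last flush with the mouth (5 mm proud to 13 mm sunk). All palettes flat in one pile on the board: centres within 9 mm, turns within 0.12 rad of one another, within 25 x 18 mm and 0.15 rad of the board's middle. All at rest (all of step 2 and x of palette0 in the frame of board between -0.025 and 0.025 m and y of palette0 in the frame of board between -0.018 and 0.018 m and angle between the x axis of each of palette0, palette1, palette2, palette3 and the x axis of board, either way round below 0.15 rad and (angle between palette0's own z axis and vertical below 0.06 rad or angle between palette0's own z axis and vertical above 3.08 rad) and linear speed of each of palette0, palette1, palette2, palette3 below 0.02 m/s and height (world z) of each of palette0, palette1, palette2, palette3 below 0.07 m and x of palette1 in the frame of board between -0.025 and 0.025 m and y of palette1 in the frame of board between -0.018 and 0.018 m and (angle between palette1's own z axis and vertical below 0.06 rad or angle between palette1's own z axis and vertical above 3.08 rad) and x of palette2 in the frame of board between -0.025 and 0.025 m and y of palette2 in the frame of board between -0.018 and 0.018 m and (angle between palette2's own z axis and vertical below 0.06 rad or angle between palette2's own z axis and vertical above 3.08 rad) and x of palette3 in the frame of board between -0.025 and 0.025 m and y of palette3 in the frame of board between -0.018 and 0.018 m and (angle between palette3's own z axis and vertical below 0.06 rad or angle between palette3's own z axis and vertical above 3.08 rad) and horizontal distance between palette0 and palette1 below 0.009 m and angle between the x axis of palette0 and the x axis of palette1, either way round below 0.12 rad and horizontal distance between each of palette0, palette1 and palette2 below 0.009 m and angle between the x axis of each of palette0, palette1 and the x axis of palette2, either way round below 0.12 rad and horizontal distance between each of palette0, palette1, palette2 and palette3 below 0.009 m and angle between the x axis of each of palette0, palette1, palette2 and the x axis of palette3, either way round below 0.12 rad); the robot touches nothing.
It fails at once if a jar is lifted (15 mm or more) in or over the rack (((x of jar0 in the frame of rack between 0 and 0.24 m and y of jar0 in the frame of rack between -0.06 and 0.06 m) and height (world z) of jar0 above 0.015 m) or ((x of jar1 in the frame of rack between 0 and 0.24 m and y of jar1 in the frame of rack between -0.06 and 0.06 m) and height (world z) of jar1 above 0.015 m) or ((x of jar2 in the frame of rack between 0 and 0.24 m and y of jar2 in the frame of rack between -0.06 and 0.06 m) and height (world z) of jar2 above 0.015 m) or ((x of jar3 in the frame of rack between 0 and 0.24 m and y of jar3 in the frame of rack between -0.06 and 0.06 m) and height (world z) of jar3 above 0.015 m)).
It fails at once if the row comes apart (gaps over 14 mm) while a jar is in the rack (((x of jar0 in the frame of rack between 0 and 0.24 m and y of jar0 in the frame of rack between -0.06 and 0.06 m) or (x of jar1 in the frame of rack between 0 and 0.24 m and y of jar1 in the frame of rack between -0.06 and 0.06 m) or (x of jar2 in the frame of rack between 0 and 0.24 m and y of jar2 in the frame of rack between -0.06 and 0.06 m) or (x of jar3 in the frame of rack between 0 and 0.24 m and y of jar3 in the frame of rack between -0.06 and 0.06 m)) and not ((horizontal distance between jar0 and jar1 below 0.06 m or horizontal distance between jar0 and jar2 below 0.06 m or horizontal distance between jar0 and jar3 below 0.06 m) and (horizontal distance between jar1 and jar0 below 0.06 m or horizontal distance between jar1 and jar2 below 0.06 m or horizontal distance between jar1 and jar3 below 0.06 m) and (horizontal distance between jar2 and jar0 below 0.06 m or horizontal distance between jar2 and jar1 below 0.06 m or horizontal distance between jar2 and jar3 below 0.06 m) and (horizontal distance between jar3 and jar0 below 0.06 m or horizontal distance between jar3 and jar1 below 0.06 m or horizontal distance between jar3 and jar2 below 0.06 m) and horizontal distance between jar0 and jar1 below 0.166 m and horizontal distance between each of jar0, jar1 and jar2 below 0.166 m and horizontal distance between each of jar0, jar1, jar2 and jar3 below 0.166 m)).
It fails at once if a bystander is disturbed (moved 30 mm) (distance of any of bowl, paperweight, brushpot from where it was at the start of the episode above 0.03 m).
Of jar0, jar1, jar2, jar3 only 3 to 4 are there at a start; the rules pass over those that are not, and their reading is None.
Of palette0, palette1, palette2, palette3 only 3 to 4 are there at a start; the rules pass over those that are not, and their reading is None.
At some moment in a run one of palette0, palette1, palette2, palette3 may be knocked a few centimetres aside while the robot is not near it.
Once in a run the grip may slacken for a moment while it holds something.
It also fails if it takes over 210 s, if anything falls off the work surface, if the arm or the gripper's body presses on something with over 40 N, if the wrist force passes 120 N, or if a joint passes its speed limit or range.

### The arm

A 6-joint arm with a two-finger parallel gripper is mounted at the origin on the work surface. World frame = base frame: x ahead of the robot, y to its left, z up, the work surface at z = 0. Lengths are in mm, angles in rad, forces in N, time in s.
With the tool pointing down it reaches from about 325 to 900 mm from the base axis. Payload 6.1 kg.
Tool frame: the origin (TCP) lies midway between the tips of the shut fingers; the grasp point (between the pads) lies behind it (arm.grip_depth is the z of the grasp point in the tool frame, in mm); z points along the fingers, y is the line along which they close (so a half turn about z gives the same grasp; the last joint's range is limited). The gripper opens to 87 mm and grips with 3 to 60 N. Pads are 19 mm wide; open, the fingers measure 117 mm over their backs; the gripper's body (75 mm by 190 mm) begins 51 mm behind the grasp point.
Start: joints at [-0.126, 0.22, 1.526, -0, 1.395, -0.126], TCP at [624.993, -0.003, 222.538] pointing down, gripper open.
Joint ranges: [-2.98, 2.98], [-0.91, 2.08], [0.09, 2.57], [-1.24, 4.39], [0.2, 2.65], [-2.68, 2.68]. Speed limits (rad/s): [2.57, 2.57, 3.01, 3.14, 3.14, 3.14].

### API

Orientations are given as [roll, pitch, yaw] about the fixed x, y, z axes, in that order (R = Rz(yaw) Ry(pitch) Rx(roll)).
In Python, from station import arm, optics, observe gives the robot as it stands (arm), with the cameras (optics) and the readings as plain functions.
- The arm moves only by the shell command python3 drive.py 'ROWS' [OPENING] [FORCE]. ROWS is rows parted by semicolons, their numbers by spaces, 1 to 12 of them, each of 6 numbers: dx, dy, dz in mm, then a rotation vector rx, ry, rz in rad; each row is the pose to reach, as a shift and turn from the pose commanded when the command began, along the tool's axes at that moment; what a row does not reach only later rows make up. A row lasts 1/12 s, in which the tool goes at most 41.7 mm and 0.125 rad, less where a joint would pass 70% of its speed; a pose out of reach is approached as far as the arm can. OPENING is the opening from 0.0 (shut) to 1.0 (fully open), set as the command begins (- or left out keeps the last). The fingers move at their own pace and stop on an object; FORCE is the grip in N (left out, the last holds). Time passes only in rows, so rows that do not move let the fingers close. It prints the time, the measured TCP pose, the force, the opening and the grip force at its end.
- observe(): the state, without advancing time (a new reading comes with each control period).
- optics.read_camera(name): name is "scene" or "side" or "wrist"; returns the picture (384x512x3 uint8, blue, green, red); there is no depth.
- optics.calibration(name): a dict with "vfov" (degrees; the focal length in pixels is half the picture's height over the tangent of half this angle, whatever the lens; pixels are square), "cx", "cy" (the principal point, pixels), "dist_coeffs" ([k1, k2, p1, p2, k3] as OpenCV has them; the pictures are not rectified), "view" (4x4, takes a point from world to camera coordinates). Camera axes: x right, y up, looking along -z (the intrinsics and any distortion apply to the point x, -y, -z); pixel columns grow to the right and rows downward; lengths in mm; the calibration is good to about 2 mm. A picture is of the moment at which its call begins: read the wrist's pose just before it. calibration takes no time and is no camera call; for the wrist camera it gives the pose at the moment of the call.
- arm.finish_job(): hands the job in; it is judged then, once.
The state is a dict: "time_s": time; "joint_positions": joint angles; "joint_velocities": joint speeds; "joint_efforts": joint torques, N m; "ee_pos": TCP position; "eef_rot": TCP orientation; "wrist_force": force on the tool from outside, world axes, zero at the start; "moment": the same for the moment, N m; "gripper_width": opening from 0.0 (shut) to 1.0 (fully open); "grip_force": force on a finger pad.
Only numpy, scipy, OpenCV 4.12 (cv2) and the standard library are available. Lean on these libraries where they do the work, as an engineer would, in place of code of your own. Each camera call takes 0.05 s, during which the arm holds its last target. There are 200 camera calls.

## Working session

There is one attempt and no reset: what is moved stays moved. The work goes in short steps, Python scripts to look and compute and a shell command to move; the robot and the scene stay as the last step left them, time stands still between calls to the robot, and variables do not carry over. Pictures are saved under pics/ and viewed, at most 16 in all, crops included, and the job is handed in when it is done.

```bash
ls; mkdir -p pics
python3 - <<'E'
from station import arm, optics, observe
import cv2
print(arm.grip_depth, observe())
for n in ("scene","side","wrist"):
    c=optics.calibration(n); print(n,c)
    cv2.imwrite(f"pics/{n}0.png",optics.read_camera(n))
import numpy as np
a=[cv2.imread(f"pics/{n}0.png") for n in ("scene","side")]
cv2.imwrite("pics/a0.png",cv2.resize(a[0],(800,600),interpolation=cv2.INTER_CUBIC))
cv2.imwrite("pics/b0.png",cv2.resize(a[1],(800,600),interpolation=cv2.INTER_CUBIC))
E
```

```text
drive.py
pics
station.py
-18.700000000000003 {'time_s': 0.0, 'joint_positions': array([-1.26098484e-01,  2.21237704e-01,  1.52758971e+00,  1.78827995e-05,
        1.39468340e+00, -1.26104559e-01]), 'joint_velocities': array([-4.35671684e-04, -4.28108002e-05,  6.27614920e-04,  1.81353179e-03,
       -4.19350313e-04, -1.34365058e-03]), 'joint_efforts': array([-1.67445501e-05, -4.94609964e+01, -3.87383544e+01,  6.99962187e-02,
        5.70271199e-02, -1.42064664e-04]), 'ee_pos': array([6.24394380e+02, 7.99763596e-02, 2.21441400e+02]), 'eef_rot': array([-3.13969194e+00, -2.58708618e-04,  1.57079901e+00]), 'wrist_force': array([ 0.34663242, -0.17298275, -0.545942  ]), 'moment': array([ 0.06115714,  0.03986222, -0.05790052]), 'grip_force': 0.0, 'gripper_width': 0.9999344130530878}
scene {'vfov': 56.59558688023523, 'cx': 257.0099881682233, 'cy': 196.00136305776982, 'dist_coeffs': array([-0.0972436,  0.       ,  0.       ,  0.       ,  0.       ]), 'view': array([[ 5.96133410e-01,  8.02845204e-01,  8.03339737e-03,
        -3.63503885e+02],
       [-6.07962989e-01,  4.44847847e-01,  6.5764078
[... 552 characters left out ...]
1],
       [-9.96152362e-03, -6.55932021e-01,  7.54754232e-01,
        -1.01254359e+03],
       [ 0.00000000e+00,  0.00000000e+00,  0.00000000e+00,
         1.00000000e+00]])}
wrist {'vfov': 66.32175267853039, 'cx': 255.14978912284937, 'cy': 191.27823646585603, 'dist_coeffs': array([-0.01556819,  0.        ,  0.        ,  0.        ,  0.        ]), 'view': array([[ 9.99998026e-01, -4.15816747e-04, -1.94315513e-03,
        -6.23979075e+02],
       [-7.26031120e-05,  9.69563296e-01, -2.44840783e-01,
         2.85665878e+01],
       [ 1.98582079e-03,  2.44840441e-01,  9.69561352e-01,
        -3.89178998e+02],
       [ 0.00000000e+00,  0.00000000e+00,  0.00000000e+00,
         1.00000000e+00]])}
```

View pics/a0.png

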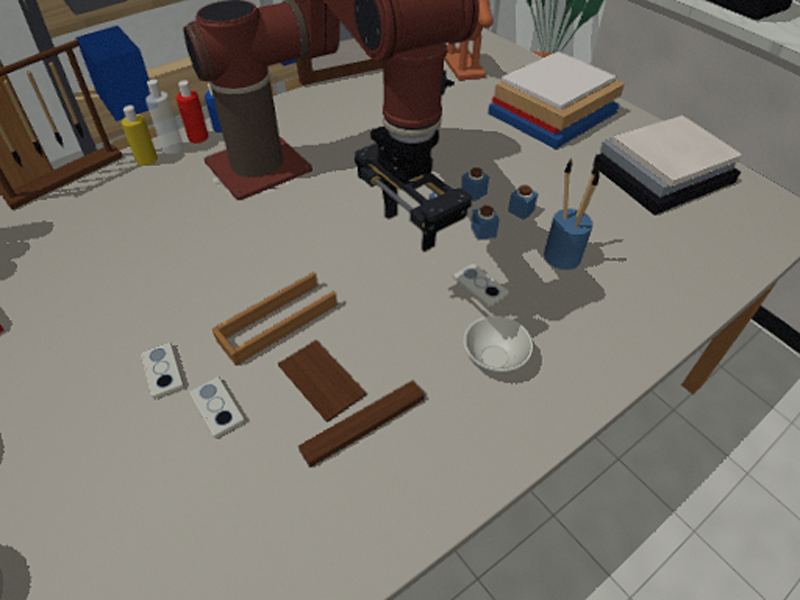

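View pics/b0.png

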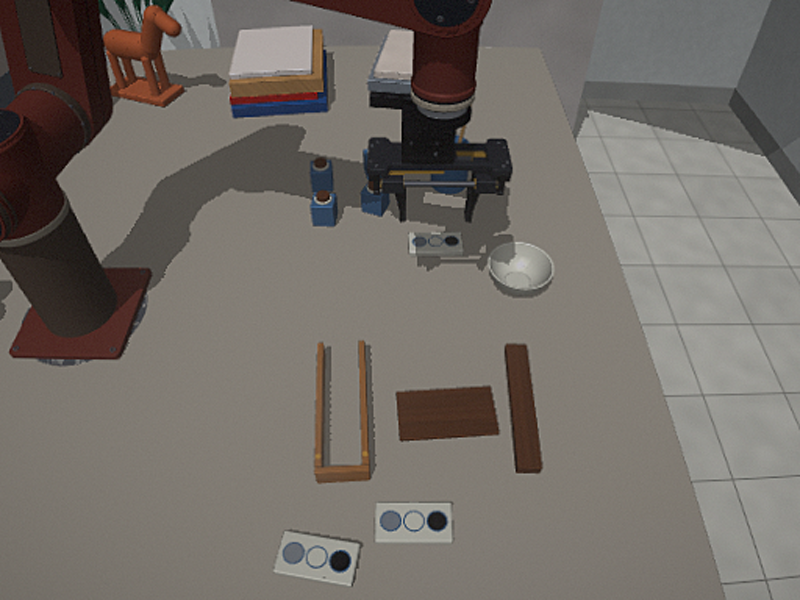

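The scene view shows three blue jars (474,180; 522,200; 486,220) with perhaps a fourth hidden by the gripper. There are palettes at (162,370), (217,407) and (480,285), the rack with its mouth at the upper right (315–340,285), and the board at (322,380). The side view agrees: the rack mouth is at (320–365,342), pointing towards +y.

```bash
cat > h.py <<'E'
from station import arm, optics, observe
import cv2, numpy as np
def K(c):
    f=192/np.tan(np.radians(c["vfov"])/2); return np.array([[f,0,c["cx"]],[0,f,c["cy"]],[0,0,1]])
def cast(c,uv,z):
    n=cv2.undistortPoints(np.float64(uv).reshape(-1,1,2),K(c),c["dist_coeffs"]).reshape(-1,2)
    V=c["view"]; R,t=V[:3,:3],V[:3,3]; o=-R.T@t
    d=np.c_[n[:,0],-n[:,1],-np.ones(len(n))]@R
    return o+d*((z-o[2])/d[:,2])[:,None]
def look(name,save=None):
    c=optics.calibration(name); im=optics.read_camera(name)
    if save: cv2.imwrite(f"pics/{save}.png",cv2.resize(im,(800,600),interpolation=cv2.INTER_CUBIC))
    return c,im
def blobs(m,amin=20):
    m=cv2.morphologyEx(m.astype(np.uint8),cv2.MORPH_OPEN,np.ones((2,2),np.uint8))
    cs,_=cv2.findContours(m,cv2.RETR_EXTERNAL,cv2.CHAIN_APPROX_NONE)
    return [k for k in cs if cv2.contourArea(k)>=amin]
E
python3 - <<'E'
from h import *
c,im=look("side"); s=.64
def P(l,z): return cast(c,np.array(l)*s,z).round(0)[:,:2].tolist()
print("mouth inner/outer top z36",P([(317,343),(325,343),(359,342),(369,342)],36))
print("end",P([(315,470),(370,468),(315,480),(370,478)],36))
print("board",P([(396,392),(490,387),(499,434),(400,440)],8))
print("pal",P([(377,502),(452,502),(452,542),(376,542)],14),P([(282,531),(362,547),(354,584),(275,572)],14),P([(409,233),(461,233),(463,255),(408,256)],14))
print("stoppers z66",P([(320,161),(322,196),(375,186)],66))
print("bowl",P([(490,262),(553,262)],50),"pw",P([(505,345),(526,344),(541,471),(517,472)],20))
c,im=look("wrist","w0")
E
```

```text
mouth inner/outer top z36 [[440.0, -92.0], [453.0, -92.0], [507.0, -90.0], [523.0, -90.0]]
end [[456.0, -310.0], [531.0, -307.0], [457.0, -325.0], [532.0, -321.0]]
board [[567.0, -167.0], [715.0, -158.0], [720.0, -241.0], [573.0, -250.0]]
pal [[541.0, -347.0], [643.0, -347.0], [640.0, -402.0], [541.0, -401.0]] [[416.0, -388.0], [523.0, -408.0], [514.0, -455.0], [413.0, -441.0]] [[592.0, 192.0], [694.0, 192.0], [693.0, 131.0], [589.0, 128.0]]
stoppers z66 [[407.0, 358.0], [422.0, 242.0], [525.0, 273.0]]
bowl [[734.0, 76.0], [848.0, 77.0]] pw [[746.0, -85.0], [781.0, -83.0], [771.0, -307.0], [737.0, -307.0]]
```

View pics/w0.png

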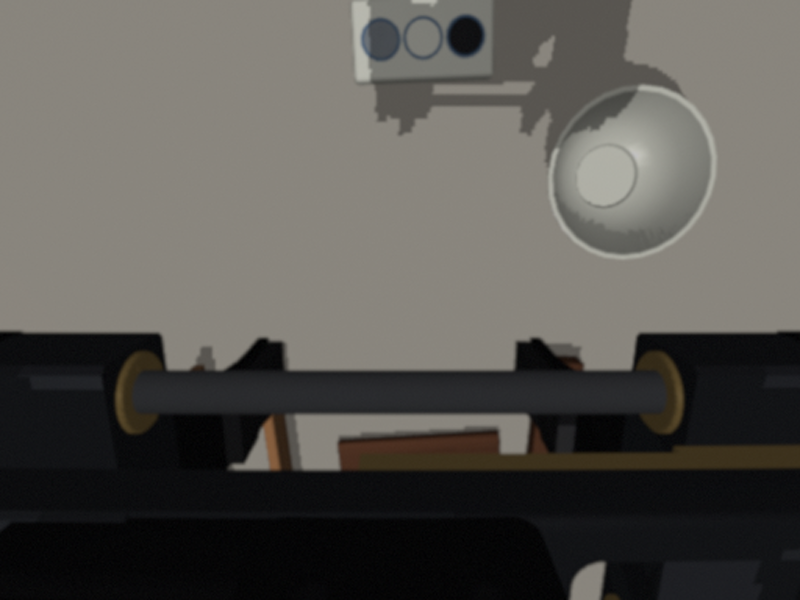

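```bash
R='-374 -34 120 0 0 1.5708'; python3 drive.py '-374 -34 120 0 0 1.5708;-374 -34 120 0 0 1.5708;-374 -34 120 0 0 1.5708;-374 -34 120 0 0 1.5708;-374 -34 120 0 0 1.5708;-374 -34 120 0 0 1.5708;-374 -34 120 0 0 1.5708;-374 -34 120 0 0 1.5708;-374 -34 120 0 0 1.5708;-374 -34 120 0 0 1.5708;-374 -34 120 0 0 1.5708;-374 -34 120 0 0 1.5708' 1.0
python3 drive.py '0 0 0 0 0 0.0708'
python3 - <<'E'
from h import *
print(observe()["ee_pos"],observe()["eef_rot"])
look("scene","a1"); look("side","b1")
E
```

```text
time_s: 1.25
ee_pos: [589.6, -375.7, 100.9]
eef_rot: [-3.14, 0.002, 0.062]
wrist_force: [-0.5, 0.7, -0.0]
gripper_width: 0.999
grip_force: 0.0
time_s: 1.33
ee_pos: [590.3, -374.7, 101.7]
eef_rot: [-3.141, 0.001, -0.008]
wrist_force: [0.4, -0.2, -1.1]
gripper_width: 0.994
grip_force: 0.0
[ 590.33363649 -374.7237778   101.65599694] [-3.14077169e+00  8.98431631e-04 -7.87481645e-03]
```

View pics/a1.png

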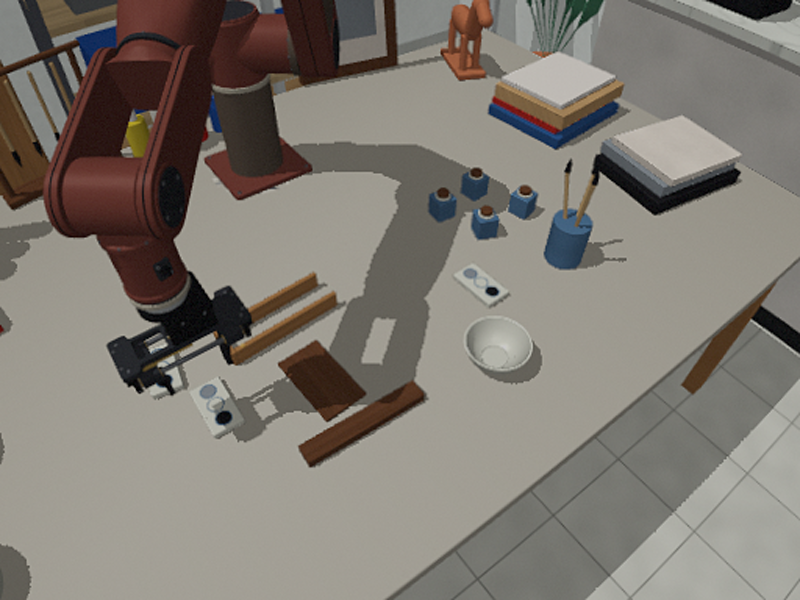

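View pics/b1.png

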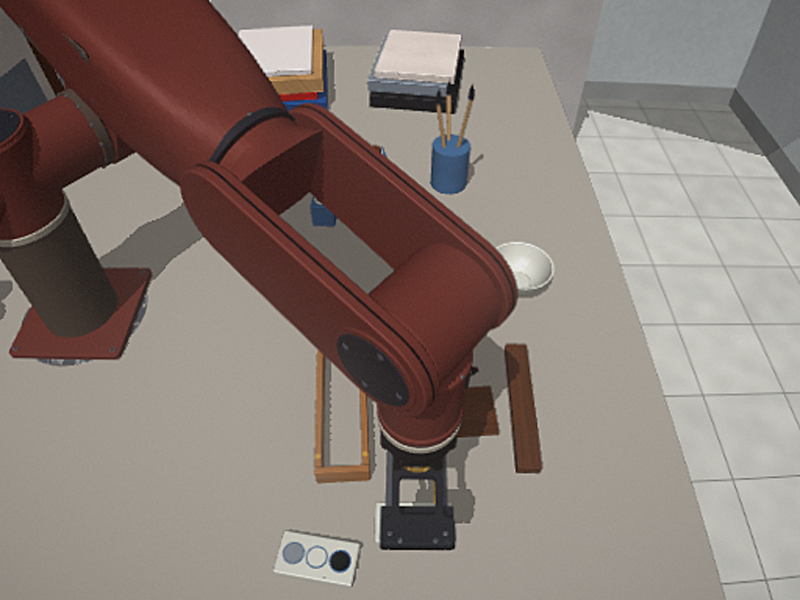

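The scene shows four jars with stoppers at (442,189), (475,172), (525,189) and (487,211), and three palettes. I'll cross-check the jars and the palette before grasping.

```bash
python3 - <<'E'
from h import *
c,im=look("scene"); s=.64
P=lambda l,z: cast(c,np.array(l)*s,z).round(0)[:,:2]
for q in ([(191,387),(222,377),(244,423),(216,436)],[(141,350),(171,344),(184,387),(158,397)],[(455,275),(475,265),(509,292),(488,303)]):
    p=P(q,14); print(p.tolist(),p.mean(0))
print("mouth",P([(315,273),(334,292)],36).tolist(),"end",P([(214,331),(232,362)],36).tolist(),"board",P([(279,361),(318,340),(367,393),(330,419)],8).tolist())
print(P([(442,190),(475,173),(525,189),(487,211)],66).tolist())
E
python3 drive.py '0 0 40 0 0 0;0 0 80 0 0 0;0 0 97 0 0 0;0 0 97 0 0 0'
python3 drive.py '0 0 0 0 0 0;0 0 0 0 0 0;0 0 0 0 0 0;0 0 0 0 0 0;0 0 0 0 0 0;0 0 0 0 0 0' 0.5 25
```

```text
[[535.0, -392.0], [548.0, -340.0], [651.0, -349.0], [646.0, -396.0]] [ 595.   -369.25]
[[407.0, -436.0], [426.0, -386.0], [528.0, -402.0], [521.0, -447.0]] [ 470.5  -417.75]
[[597.0, 142.0], [599.0, 194.0], [695.0, 198.0], [692.0, 145.0]] [645.75 169.75]
mouth [[447.0, -90.0], [512.0, -87.0]] end [[465.0, -311.0], [546.0, -314.0]] board [[572.0, -242.0], [572.0, -162.0], [718.0, -153.0], [724.0, -230.0]]
[[418.0, 252.0], [413.0, 353.0], [522.0, 404.0], [529.0, 283.0]]
time_s: 1.82
ee_pos: [590.0, -372.8, 2.8]
eef_rot: [-3.14, 0.003, 0.003]
wrist_force: [0.7, -0.1, 0.2]
gripper_width: 1.001
grip_force: 0.0
time_s: 2.32
ee_pos: [591.1, -374.0, 5.9]
eef_rot: [3.142, -0.0, 0.0]
wrist_force: [-0.6, -0.1, 0.6]
gripper_width: 0.645
grip_force: 25.0
```

```bash
python3 drive.py '0 0 -40 0 0 0;0 0 -60 0 0 0;12 -40 -60 0 0 -0.06;25 -80 -60 0 0 -0.06;37 -120 -60 0 0 -0.06;52 -160 -60 0 0 -0.06;52 -173 -60 0 0 -0.06;52 -173 -60 0 0 -0.06'
python3 drive.py '0 0 30 0 0 0;0 0 45 0 0 0;0 0 51 0 0 0;0 0 51 0 0 0'
```

```text
time_s: 2.98
ee_pos: [643.3, -196.1, 64.9]
eef_rot: [-3.14, 0.001, 0.065]
wrist_force: [-0.5, 0.1, -2.2]
gripper_width: 0.641
grip_force: 25.0
time_s: 3.32
ee_pos: [641.4, -201.4, 13.2]
eef_rot: [-3.14, 0.003, 0.059]
wrist_force: [-1.0, -0.3, -2.6]
gripper_width: 0.64
grip_force: 25.0
```

```bash
python3 drive.py '0 0 0 0 0 0;0 0 0 0 0 0;0 0 0 0 0 0;0 0 -30 0 0 0;0 0 -70 0 0 0;0 0 -110 0 0 0;0 0 -140 0 0 0' 1.0
cat >> h.py <<'E'
def quads(c,im,z,roi=None,thr=150,sat=40,show=None):
    h=cv2.cvtColor(im,cv2.COLOR_BGR2HSV); m=(h[...,2]>thr)&(h[...,1]<sat)
    out=[]
    for k in blobs(m,60):
        k=cv2.convexHull(k); w=cast(c,k.reshape(-1,2),z)[:,:2]
        r=cv2.minAreaRect(w.astype(np.float32)); (cx,cy),(a,b),_=r
        if min(a,b)<35 or max(a,b)>140: continue
        p=cv2.boxPoints(r); e=p[1]-p[0] if np.hypot(*(p[1]-p[0]))>np.hypot(*(p[2]-p[1])) else p[2]-p[1]
        yaw=np.arctan2(e[1],e[0]); yaw=(yaw+np.pi/2)%np.pi-np.pi/2
        out.append((round(cx,1),round(cy,1),round(max(a,b),1),round(min(a,b),1),round(yaw,3)))
    return out
E
python3 - <<'E'
from h import *
for n in ("side","scene"):
    c,im=look(n)
    for t in (150,170,190,200): print(n,t,quads(c,im,14,thr=t))
    p=cv2.projectPoints if 0 else None
    cv2.imwrite(f"pics/raw_{n}.png",im)
im=cv2.imread("pics/raw_side.png"); print(im[320:380,205,:].mean(1).astype(int).tolist())
E
```

```text
time_s: 3.9
ee_pos: [643.9, -201.8, 158.5]
eef_rot: [3.14, -0.003, 0.06]
wrist_force: [1.6, -0.7, 1.1]
gripper_width: 0.987
grip_force: 0.0
side 150 [(465.5, -423.7, 101.1, 54.3, np.float32(-0.159)), (643.3, -201.6, 102.5, 57.0, np.float32(0.056)), (826.5, 118.5, 112.0, 67.0, np.float32(-1.215))]
side 170 [(478.1, -426.0, 73.7, 52.8, np.float32(-0.161)), (642.8, -202.7, 102.0, 51.5, np.float32(-0.006)), (1181.1, -89.6, 66.8, 53.8, np.float32(-0.603)), (1085.2, -114.5, 134.0, 51.0, np.float32(1.554)), (1172.9, 50.5, 51.3, 48.0, np.float32(-1.566)), (820.5, 132.0, 68.9, 41.1, np.float32(-0.888)), (1023.5, 163.5, 110.9, 58.9, np.float32(-1.563)), (1129.2, 174.2, 135.4, 132.5, np.float32(-0.006)), (1172.7, 337.7, 49.9, 49.1, np.float32(0.034)), (1171.5, 488.4, 62.5, 62.1, np.float32(-0.278)), (1126.9, 459.1, 126.3, 125.3, np.float32(-0.03))]
side 190 []
side 200 []
scene 150 [(640.9, -199.9, 102.5, 55.0, np.float32(0.048))]
scene 170 []
scene 190 []
scene 200 []
[134, 133, 134, 135, 133, 134, 136, 133, 134, 136, 134, 133, 132, 134, 133, 136, 133, 132, 132, 135, 139, 133, 98, 94, 168, 172, 167, 168, 172, 164, 90, 162, 174, 171, 170, 166, 168, 169, 170, 171, 176, 150, 74, 159, 172, 168, 169, 169, 170, 171, 185, 171, 124, 128, 129, 131, 130, 129, 129, 129]
```

```bash
python3 drive.py '-190.4 208.9 0 0 0 0.219;-190.4 208.9 0 0 0 0.219;-190.4 208.9 0 0 0 0.219;-190.4 208.9 0 0 0 0.219;-190.4 208.9 40 0 0 0.219;-190.4 208.9 80 0 0 0.219;-190.4 208.9 100 0 0 0.219;-190.4 208.9 100 0 0 0.219;-190.4 208.9 100 0 0 0.219;-190.4 208.9 100 0 0 0.219' 
python3 drive.py '0 0 30 0 0 0;0 0 49 0 0 0;0 0 49 0 0 0;0 0 49 0 0 0'
python3 drive.py '0 0 0 0 0 0;0 0 0 0 0 0;0 0 0 0 0 0;0 0 0 0 0 0;0 0 0 0 0 0' 0.5 25
```

```text
time_s: 4.83
ee_pos: [463.2, -420.4, 52.0]
eef_rot: [-3.138, 0.004, -0.162]
wrist_force: [0.4, 0.1, 0.6]
gripper_width: 0.999
grip_force: 0.0
time_s: 5.17
ee_pos: [466.2, -420.1, 6.0]
eef_rot: [-3.141, 0.0, -0.158]
wrist_force: [-0.3, -0.2, 1.1]
gripper_width: 1.001
grip_force: 0.0
time_s: 5.58
ee_pos: [465.9, -421.3, 6.5]
eef_rot: [3.141, -0.001, -0.159]
wrist_force: [-0.5, 0.3, -0.4]
gripper_width: 0.706
grip_force: 0.0
```

```bash
python3 drive.py '0 0 0 0 0 0;0 0 0 0 0 0;0 0 -30 0 0 0;0 0 -60 0 0 0;0 0 -80 0 0 0' 
python3 drive.py '20 -35 0 0 0 0;40 -70 0 0 0 -0.1;60 -105 0 0 0 -0.219;80 -140 0 0 0 -0.219;100 -175 0 0 0 -0.219;120 -210 0 0 0 -0.219;140.4 -245.3 0 0 0 -0.219;140.4 -245.3 0 0 0 -0.219;140.4 -245.3 0 0 0 -0.219'
python3 drive.py '0 0 30 0 0 0;0 0 50 0 0 0;0 0 57 0 0 0;0 0 57 0 0 0'
```

```text
time_s: 6.0
ee_pos: [465.6, -421.2, 87.2]
eef_rot: [3.141, -0.0, -0.159]
wrist_force: [1.1, -1.3, -1.2]
gripper_width: 0.639
grip_force: 25.0
time_s: 6.75
ee_pos: [643.6, -198.4, 84.7]
eef_rot: [-3.141, 0.001, 0.064]
wrist_force: [-0.1, -0.8, -2.5]
gripper_width: 0.638
grip_force: 25.0
time_s: 7.08
ee_pos: [641.1, -201.8, 27.4]
eef_rot: [-3.14, 0.003, 0.059]
wrist_force: [1.0, 0.4, -2.6]
gripper_width: 0.635
grip_force: 25.0
```

```bash
python3 drive.py '0 0 0 0 0 0;0 0 0 0 0 0;0 0 0 0 0 0;0 0 -30 0 0 0;0 0 -70 0 0 0;0 0 -110 0 0 0;0 0 -110 0 0 0' 1.0
python3 - <<'E'
from h import *
for n in ("side","scene"):
    c,im=look(n)
    cv2.imwrite(f"pics/raw_{n}.png",im)
    for z in (14,36): print(n,z,[q[:4]+(float(q[4]),) for q in quads(c,im,z,thr=150) if q[0]<720 and q[2]<130], [q for q in quads(c,im,z,thr=110) if q[0]<720 and q[1]>100 and q[2]<130])
E
```

```text
time_s: 7.67
ee_pos: [648.3, -203.6, 149.9]
eef_rot: [3.134, -0.014, 0.06]
wrist_force: [1.6, -1.2, 1.4]
gripper_width: 0.985
grip_force: 0.0
side 14 [(643.8, -197.2, 104.3, 67.2, 0.06300000101327896)] [(473.7, 383.8, 108.9, 71.9, np.float32(-0.686))]
side 36 [(641.6, -210.2, 101.3, 65.2, 0.06300000101327896)] [(476.5, 354.2, 105.7, 69.8, np.float32(-0.686))]
scene 14 [] []
scene 36 [] []
```

```bash
python3 drive.py '-130.8 -374.5 -83 0 0 0.06;-130.8 -374.5 -83 0 0 0.06;-130.8 -374.5 -83 0 0 0.06;-130.8 -374.5 -83 0 0 0.06;-130.8 -374.5 -83 0 0 0.06;-130.8 -374.5 -83 0 0 0.06;-130.8 -374.5 -83 0 0 0.06;-130.8 -374.5 -83 0 0 0.06;-130.8 -374.5 -83 0 0 0.06;-130.8 -374.5 -83 0 0 0.06;-130.8 -374.5 -83 0 0 0.06;-130.8 -374.5 -83 0 0 0.06'
python3 - <<'E'
from h import *
c,im=look("wrist","w2")
for t in (110,130,150): print(quads(c,im,14,thr=t))
c,im=look("side","b2")
print([q for q in quads(c,im,36) if q[0]<720])
o=observe();print(o["ee_pos"],o["eef_rot"])
E
```

```text
time_s: 8.77
ee_pos: [488.9, 166.1, 220.8]
eef_rot: [3.141, 0.001, 0.003]
wrist_force: [-0.2, -0.6, -0.8]
gripper_width: 0.999
grip_force: 0.0
[(554.8, 441.9, 41.2, 39.8, np.float32(-1.502))]
[(554.8, 441.7, 38.4, 37.5, np.float32(-1.501))]
[(636.5, 168.2, 94.0, 54.3, np.float32(0.039))]
[(641.2, -206.5, 100.1, 52.2, np.float32(0.053))]
[489.56472414 164.28803673 220.36681925] [3.14066602e+00 1.66724945e-03 8.75410257e-06]
```

View pics/w2.png

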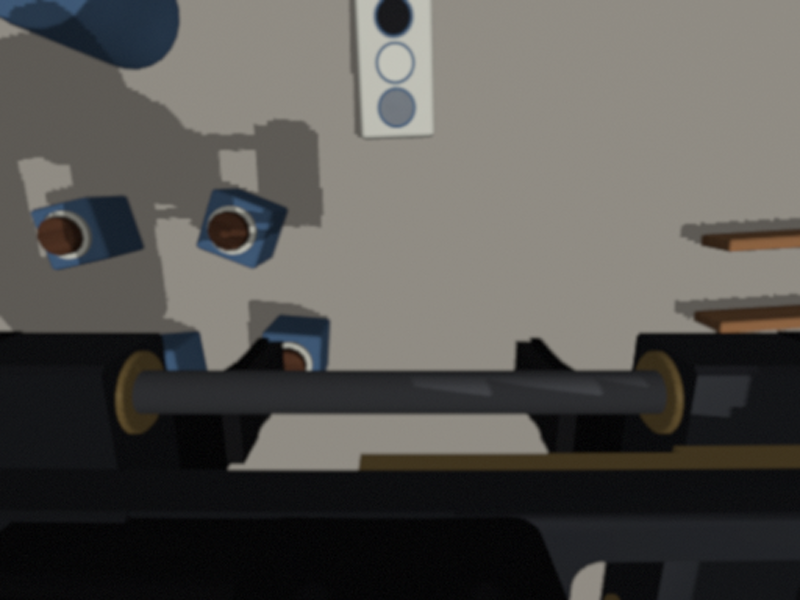

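View pics/b2.png

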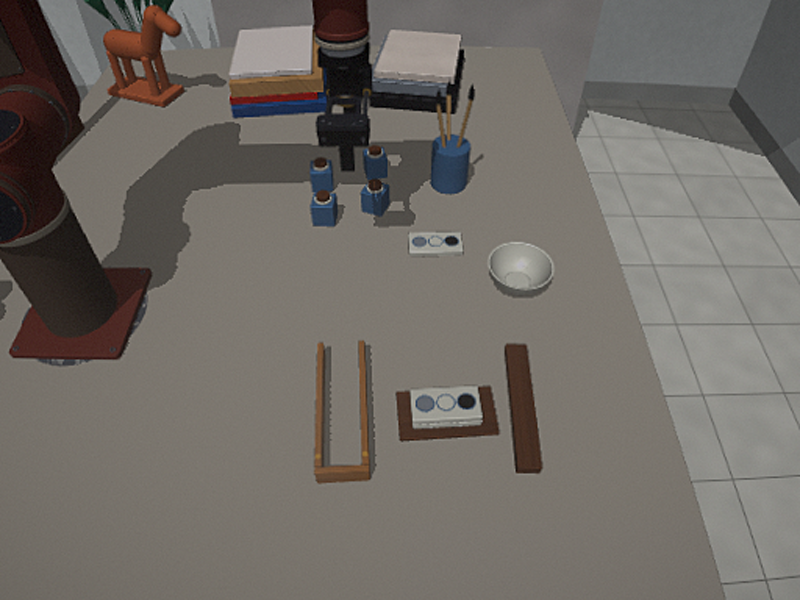

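The wrist view shows palette C cut off at the top, with its near corners at (363,137) and (434,135), plus jars to the left. The side view shows the two-palette pile square on the board at (446,405). Next I'll grasp palette C at about (642,167).

```bash
python3 drive.py '40 -2 40 0 0 -0.03;80 -2 80 0 0 -0.03;120 -2 120 0 0 -0.03;151.5 -2 160 0 0 -0.03;151.5 -2 167 0 0 -0.03;151.5 -2 167 0 0 -0.03;151.5 -2 167 0 0 -0.03'
python3 drive.py '0 0 30 0 0 0;0 0 49 0 0 0;0 0 49 0 0 0'
python3 drive.py '0 0 0 0 0 0;0 0 0 0 0 0;0 0 0 0 0 0;0 0 0 0 0 0;0 0 0 0 0 0;0 0 0 0 0 0;0 0 0 0 0 0' 0.5 25
python3 drive.py '0 0 -30 0 0 0;0 0 -60 0 0 0;0 0 -80 0 0 0;0 0 -90 0 0 0;0 0 -90 0 0 0'
```

```text
time_s: 9.45
ee_pos: [639.5, 163.7, 47.2]
eef_rot: [3.14, 0.01, 0.027]
wrist_force: [-1.0, -0.3, -1.0]
gripper_width: 1.002
grip_force: 0.0
time_s: 9.7
ee_pos: [638.7, 165.1, 1.8]
eef_rot: [3.141, 0.006, 0.028]
wrist_force: [-0.3, 0.0, -0.0]
gripper_width: 1.002
grip_force: 0.0
time_s: 10.28
ee_pos: [642.1, 167.5, 6.8]
eef_rot: [-3.141, -0.002, 0.03]
wrist_force: [-0.6, 0.6, 4.7]
gripper_width: 0.638
grip_force: 25.0
time_s: 10.7
ee_pos: [643.1, 167.2, 98.4]
eef_rot: [-3.141, -0.005, 0.03]
wrist_force: [0.8, 0.6, -1.9]
gripper_width: 0.639
grip_force: 25.0
```

```bash
python3 drive.py '-1 36 0 0 0 0;-2 73 0 0 0 0;-3 110 0 0 0 0;-4 147 0 0 0 0;-5 184 0 0 0 -0.03;-6 221 0 0 0 -0.03;-7 258 0 0 0 -0.03;-8 295 0 0 0 -0.03;-9 332 0 0 0 -0.03;-9.5 368 0 0 0 -0.03;-9.5 368 0 0 0 -0.03;-9.5 368 0 0 0 -0.03'
python3 drive.py '0 0 30 0 0 0;0 0 45 0 0 0;0 0 53 0 0 0;0 0 53 0 0 0;0 0 53 0 0 0'
```

```text
time_s: 11.7
ee_pos: [641.2, -203.0, 92.8]
eef_rot: [-3.14, 0.003, 0.056]
wrist_force: [0.1, 1.2, -2.5]
gripper_width: 0.639
grip_force: 25.0
time_s: 12.12
ee_pos: [642.0, -199.2, 40.9]
eef_rot: [-3.14, 0.003, 0.062]
wrist_force: [-0.8, 0.1, -2.3]
gripper_width: 0.639
grip_force: 25.0
```

```bash
python3 drive.py '0 0 0 0 0 0;0 0 0 0 0 0;0 0 0 0 0 0;0 0 -30 0 0 0;0 0 -70 0 0 0;0 0 -95 0 0 0;0 0 -95 0 0 0' 1.0
python3 drive.py '-155 -301 -83 0 0 -1.51;-155 -301 -83 0 0 -1.51;-155 -301 -83 0 0 -1.51;-155 -301 -83 0 0 -1.51;-155 -301 -83 0 0 -1.51;-155 -301 -83 0 0 -1.51;-155 -301 -83 0 0 -1.51;-155 -301 -83 0 0 -1.51;-155 -301 -83 0 0 -1.51;-155 -301 -83 0 0 -1.51;-155 -301 -83 0 0 -1.51;-155 -301 -83 0 0 -1.51' 
python3 drive.py '0 0 0 0 0 0;0 0 0 0 0 0'
python3 - <<'E'
from h import *
o=observe();print(o["ee_pos"],o["eef_rot"])
c,im=look("wrist","w3"); np.savez("pics/w3.npz",im=im,**{k:np.array(v) for k,v in c.items()})
E
```

```text
time_s: 12.7
ee_pos: [647.3, -202.9, 146.2]
eef_rot: [3.136, -0.011, 0.06]
wrist_force: [1.0, -0.3, 1.6]
gripper_width: 0.99
grip_force: 0.0
time_s: 13.7
ee_pos: [470.0, 90.7, 220.9]
eef_rot: [3.14, 0.0, 1.568]
wrist_force: [-0.5, -0.3, 0.5]
gripper_width: 1.001
grip_force: 0.0
time_s: 13.87
ee_pos: [470.1, 90.1, 220.5]
eef_rot: [3.141, -0.0, 1.556]
wrist_force: [-0.2, -0.5, -0.8]
gripper_width: 0.997
grip_force: 0.0
[470.13035105  90.14226414 220.50458693] [ 3.14137632e+00 -4.83258627e-05  1.55636881e+00]
```

View pics/w3.png

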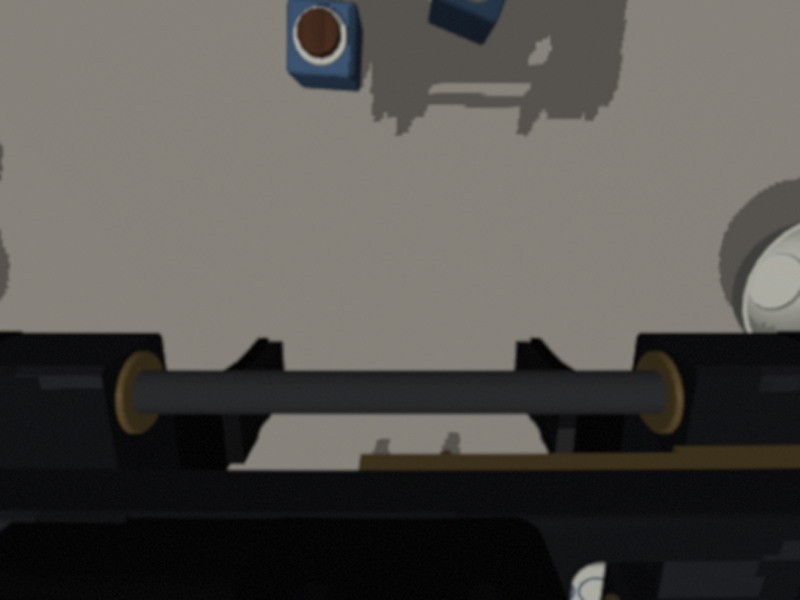

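The wrist view shows one jar at (320,40) and another half cut off at (465,15). I'll move about 160 mm further along +y to see all four.

```bash
python3 drive.py '40 0 -10 0 0 0;80 0 -20 0 0 0;120 0 -30 0 0 0;150 0 -40 0 0 0;165 0 -40 0 0 0;165 0 -40 0 0 0;165 0 -40 0 0 0;165 0 -40 0 0 0'
python3 - <<'E'
from h import *
o=observe();print(o["ee_pos"],o["eef_rot"])
c,im=look("wrist","w4"); np.savez("pics/w4.npz",im=im,**{k:np.array(v) for k,v in c.items()})
E
```

```text
time_s: 14.58
ee_pos: [471.8, 254.2, 259.9]
eef_rot: [-3.141, 0.001, 1.558]
wrist_force: [-0.1, -0.7, -0.3]
gripper_width: 1.0
grip_force: 0.0
[471.78246533 254.15833703 259.87171506] [-3.14055768e+00  9.53519956e-04  1.55823939e+00]
```

View pics/w4.png

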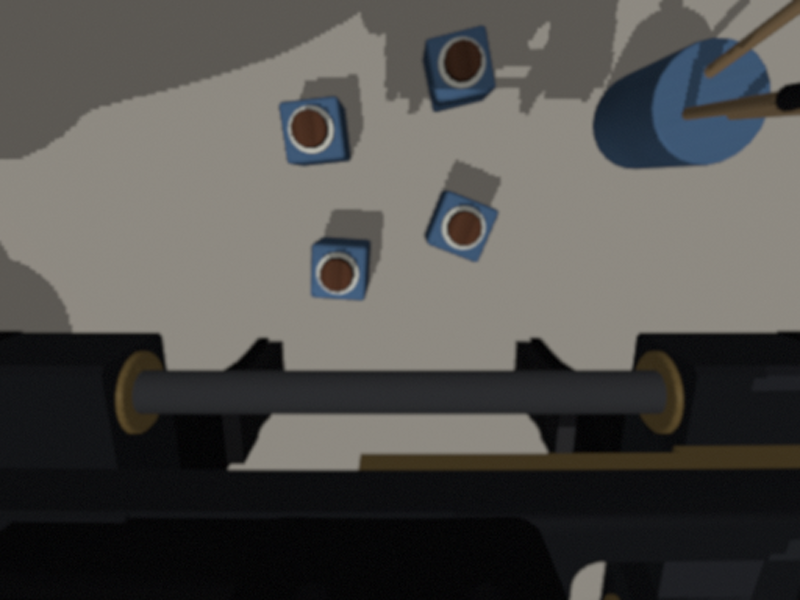

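All four jars are in view, at (312,128), (460,60), (462,228) and (338,270). I'll measure them from the stopper and the bright top face.

```bash
cat >> h.py <<'E'
def jars(c,im,vthr=100):
    h=cv2.cvtColor(im,cv2.COLOR_BGR2HSV); out=[]
    blue=(h[...,0]>95)&(h[...,0]<125)&(h[...,1]>70)&(h[...,2]>vthr)
    bro=(h[...,0]<20)&(h[...,1]>110)&(h[...,2]<130)
    br=[cast(c,[k.reshape(-1,2).mean(0)],66)[0,:2] for k in blobs(bro,80) if cv2.contourArea(k)<1500]
    for k in blobs(blue,100):
        w=cast(c,cv2.convexHull(k).reshape(-1,2),52)[:,:2].astype(np.float32)
        (x,y),(a,b),_=r=cv2.minAreaRect(w)
        if not(30<min(a,b) and max(a,b)<65): continue
        p=cv2.boxPoints(r); e=p[1]-p[0]; yaw=(np.arctan2(e[1],e[0])+np.pi/4)%(np.pi/2)-np.pi/4
        s=min(br,key=lambda q:np.hypot(*(q-[x,y])),default=[0,0])
        out.append([round(float(v),3) for v in (x,y,a,b,yaw,*s)])
    return out
E
python3 - <<'E'
from h import *
d=np.load("pics/w4.npz"); c={k:d[k] for k in d if k!="im"}; c["vfov"]=float(c["vfov"]);c["cx"]=float(c["cx"]);c["cy"]=float(c["cy"])
for v in (90,110): print(*jars(c,d["im"],v),sep="\n")
o=-c["view"][:3,:3].T@c["view"][:3,3]; print(o)
# side view: rack geometry + pile
c,im=look("side")
print([q for q in quads(c,im,50) if q[0]<720])
h=cv2.cvtColor(im,cv2.COLOR_BGR2HSV)
m=(h[...,0]>5)&(h[...,0]<18)&(h[...,1]>110)&(h[...,2]>110); m[:210]=0;m[320:]=0;m[:,:190]=0;m[:,250:]=0
for k in blobs(m,30):
    w=cast(c,cv2.convexHull(k).reshape(-1,2),36)[:,:2]; 
    print("rail",cv2.contourArea(k),cv2.minAreaRect(w.astype(np.float32)), w.min(0),w.max(0))
cv2.imwrite("pics/rack.png",cv2.resize(im[205:320,180:340],None,fx=5,fy=5,interpolation=cv2.INTER_CUBIC))
E
```

```text
[422.65, 249.935, 42.975, 43.193, -0.077, 423.255, 251.366]
[523.524, 285.538, 43.207, 43.214, -0.382, 523.383, 286.3]
[407.395, 360.168, 43.113, 44.171, 0.095, 408.18, 360.139]
[421.847, 249.188, 41.361, 41.706, -0.077, 423.255, 251.366]
[523.795, 284.47, 41.171, 41.564, -0.391, 523.383, 286.3]
[472.80765549 321.611344   421.36327571]
[(641.3, -204.0, 99.9, 52.2, np.float32(0.061))]
rail 65.0 ((494.26904296875, -310.22760009765625), (70.78912353515625, 7.477141380310059), 2.5327367782592773) [ 458.84919758 -315.03085413] [ 529.62604378 -305.58125921]
rail 131.0 ((452.95379638671875, -191.92135620117188), (6.5872907638549805, 190.8304443359375), 3.960350751876831) [ 443.07807326 -287.01297974] [461.29206999 -96.9574194 ]
rail 162.5 ((518.453125, -186.3776397705078), (8.008871078491211, 191.93826293945312), 3.524258613586426) [ 510.42357088 -282.0260799 ] [526.62037289 -90.72122069]
```

View pics/rack.png

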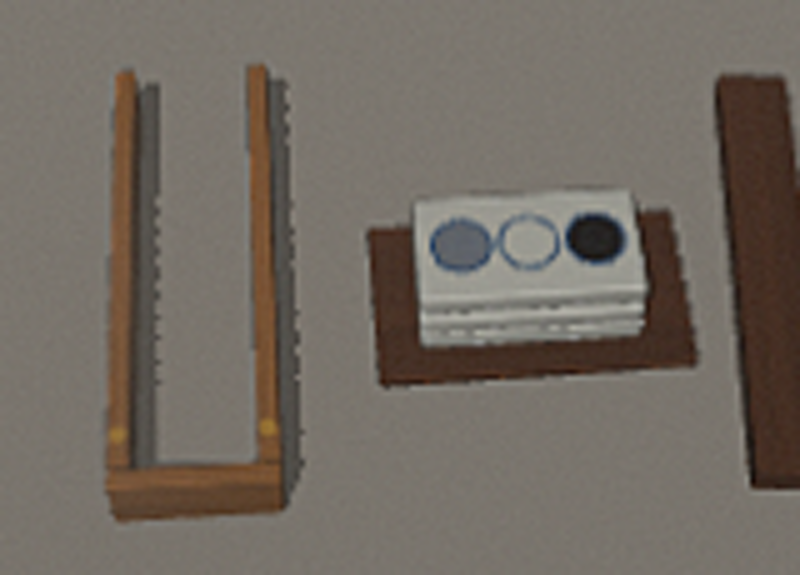

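The pile is square on the board (crop 530,265). The rack rails run from (125,70) and (257,65) down to the end board, tilted by about 0.065 rad. I'll add a calculator for tool-axis deltas and take the first jar.

```bash
cat > d.py <<'E'
import sys, numpy as np
# from x y z yaw  to x y z yaw -> tool-axis deltas
a=list(map(float,sys.argv[1:9])); f,t=a[:4],a[4:]
s,c=np.sin(f[3]),np.cos(f[3]); X,Y=t[0]-f[0],t[1]-f[1]
print("d: %.1f %.1f %.1f rz %.3f  dist %.0f"%(X*c+Y*s, X*s-Y*c, f[2]-t[2], f[3]-t[3], np.hypot(X,Y)))
E
python3 drive.py '-5 -49 40 0 0 0.066;-5 -49 80 0 0 0.066;-5 -49 120 0 0 0.066;-5 -49 160 0 0 0.066;-5 -49 170 0 0 0.066;-5 -49 170 0 0 0.066;-5 -49 170 0 0 0.066'
python3 drive.py '0 0 40 0 0 0;0 0 70 0 0 0;0 0 80 0 0 0;0 0 80 0 0 0'
python3 drive.py '0 0 0 0 0 0;0 0 0 0 0 0;0 0 0 0 0 0;0 0 0 0 0 0;0 0 0 0 0 0;0 0 0 0 0 0;0 0 0 0 0 0;0 0 0 0 0 0' 0.4 25
python3 d.py 423 250.5 30.5 1.494 477.4 -49.1 30.5 1.636
python3 - <<'E'
from h import *
# J4 stopper from w4
d=np.load("pics/w4.npz"); c={k:(d[k] if d[k].ndim else float(d[k])) for k in d if k!="im"}
s=.64
print(cast(c,[(463*s,61*s)],66),cast(c,np.array([(423,40),(485,26),(494,82),(437,100)])*s,52))
E
```

```text
time_s: 15.27
ee_pos: [422.2, 249.4, 89.8]
eef_rot: [-3.139, 0.001, 1.492]
wrist_force: [0.1, 0.5, 1.0]
gripper_width: 1.003
grip_force: 0.0
time_s: 15.6
ee_pos: [422.4, 250.0, 10.0]
eef_rot: [-3.139, 0.001, 1.493]
wrist_force: [-0.5, -0.6, 0.4]
gripper_width: 1.002
grip_force: 0.0
time_s: 16.27
ee_pos: [422.8, 250.6, 10.8]
eef_rot: [-3.141, -0.0, 1.494]
wrist_force: [-2.1, -0.3, 2.4]
gripper_width: 0.526
grip_force: 25.0
d: -294.5 77.2 0.0 rz -0.142  dist 304
[[519.01626638 404.70639972  66.        ]] [[491.39420781 422.41085058  52.        ]
 [536.34975944 431.15059119  52.        ]
 [544.17938865 393.37945351  52.        ]
 [501.85791613 381.34023566  52.        ]]
```

```bash
python3 drive.py '0 0 -20 0 0 0;-36 9 -20 0 0 0;-72 18 -20 0 0 0;-110 29 -20 0 0 -0.05;-148 39 -20 0 0 -0.1;-186 49 -20 0 0 -0.142;-224 59 -20 0 0 -0.142;-262 69 -20 0 0 -0.142;-294.5 77.2 -20 0 0 -0.142;-294.5 77.2 -20 0 0 -0.142;-294.5 77.2 -20 0 0 -0.142;-294.5 77.2 0.5 0 0 -0.142'
python3 drive.py '0 0 0 0 0 0;0 0 0 0 0 0'
```

```text
time_s: 17.27
ee_pos: [480.1, -49.6, 12.7]
eef_rot: [3.136, 0.001, 1.635]
wrist_force: [2.4, -0.2, -2.2]
gripper_width: 0.525
grip_force: 25.0
time_s: 17.43
ee_pos: [476.3, -47.6, 9.3]
eef_rot: [-3.14, -0.001, 1.637]
wrist_force: [-0.5, -0.6, -2.6]
gripper_width: 0.522
grip_force: 25.0
```

```bash
python3 drive.py '0 0 1 0 0 0;0 0 1 0 0 0;0 0 1 0 0 0;0 0 1 0 0 0' 1.0
python3 drive.py '0 0 -30 0 0 0;0 0 -60 0 0 0;0 0 -85 0 0 0;0 0 -85 0 0 0'
python3 d.py 477.4 -49.1 94 1.636 523.5 286 90 1.186
python3 - <<'E'
from h import *
c,im=look("side")
print([q for q in quads(c,im,50) if q[0]<720])
h=cv2.cvtColor(im,cv2.COLOR_BGR2HSV)
bro=(h[...,0]<20)&(h[...,1]>90)&(h[...,2]<110)
for k in blobs(bro,10):
    p=cast(c,[k.reshape(-1,2).mean(0)],66)[0]
    if 380<p[0]<560 and -150<p[1]<450: print(p.round(1),cv2.contourArea(k))
E
```

```text
time_s: 17.77
ee_pos: [477.3, -48.6, 9.3]
eef_rot: [3.141, 0.0, 1.637]
wrist_force: [-0.3, 0.1, 0.1]
gripper_width: 0.748
grip_force: 0.0
time_s: 18.1
ee_pos: [481.3, -49.9, 99.8]
eef_rot: [3.133, 0.003, 1.636]
wrist_force: [1.9, -1.4, 0.5]
gripper_width: 0.982
grip_force: 0.0
d: 331.4 67.8 4.0 rz 0.450  dist 338
[(641.4, -203.4, 101.0, 55.8, np.float32(0.06))]
[478.8 -55.9  66. ] 60.5
[526.1 273.5  66. ] 38.0
[523.5 391.8  66. ] 25.0
```

```bash
python3 drive.py '331.4 67.8 4 0 0 0.45;331.4 67.8 4 0 0 0.45;331.4 67.8 4 0 0 0.45;331.4 67.8 4 0 0 0.45;331.4 67.8 4 0 0 0.45;331.4 67.8 4 0 0 0.45;331.4 67.8 4 0 0 0.45;331.4 67.8 4 0 0 0.45;331.4 67.8 4 0 0 0.45;331.4 67.8 4 0 0 0.45;331.4 67.8 4 0 0 0.45'
python3 drive.py '0 0 40 0 0 0;0 0 70 0 0 0;0 0 79.5 0 0 0;0 0 79.5 0 0 0'
python3 drive.py '0 0 0 0 0 0;0 0 0 0 0 0;0 0 0 0 0 0;0 0 0 0 0 0;0 0 0 0 0 0;0 0 0 0 0 0;0 0 0 0 0 0;0 0 0 0 0 0' 0.4 25
python3 d.py 523.5 286 10.5 1.186 474.1 0.8 10.5 1.636
```

```text
time_s: 19.07
ee_pos: [522.1, 287.3, 88.4]
eef_rot: [-3.14, 0.002, 1.189]
wrist_force: [-0.2, -0.3, 0.6]
gripper_width: 1.003
grip_force: 0.0
time_s: 19.4
ee_pos: [519.8, 283.5, 6.4]
eef_rot: [-3.135, 0.006, 1.185]
wrist_force: [-1.1, -1.1, 0.4]
gripper_width: 0.997
grip_force: 0.0
time_s: 20.07
ee_pos: [523.5, 286.3, 10.9]
eef_rot: [3.141, -0.0, 1.186]
wrist_force: [-0.2, -0.0, 2.3]
gripper_width: 0.525
grip_force: 2.5
d: -282.9 61.3 0.0 rz -0.450  dist 289
```

```bash
python3 drive.py '0 0 0 0 0 0;0 0 0 0 0 0;0 0 -10 0 0 0;0 0 -20 0 0 0;0 0 -20 0 0 0' 0.4 30
python3 drive.py '-36 8 0 0 0 0;-72 16 0 0 0 -0.1;-108 24 0 0 0 -0.2;-144 32 0 0 0 -0.3;-180 40 0 0 0 -0.4;-216 47 0 0 0 -0.45;-246 53 0 0 0 -0.45;-268 58 0 0 0 -0.45;-278 60 0 0 0 -0.45;-282.9 61.3 0 0 0 -0.45;-282.9 61.3 0 0 0 -0.45;-282.9 61.3 0 0 0 -0.45'
python3 drive.py '0 0 20 0 0 0;0 0 20.5 0 0 0;0 0 20.5 0 0 0'
```

```text
time_s: 20.48
ee_pos: [524.8, 286.7, 32.9]
eef_rot: [3.139, -0.002, 1.186]
wrist_force: [0.4, 0.5, -0.6]
gripper_width: 0.524
grip_force: 30.0
time_s: 21.48
ee_pos: [474.3, 1.5, 30.7]
eef_rot: [3.141, -0.0, 1.636]
wrist_force: [-1.0, -0.4, -1.7]
gripper_width: 0.527
grip_force: 30.0
time_s: 21.73
ee_pos: [474.5, 2.1, 10.0]
eef_rot: [3.141, -0.0, 1.638]
wrist_force: [1.0, -0.3, -1.2]
gripper_width: 0.526
grip_force: 30.0
```

```bash
python3 drive.py '0 0 1 0 0 0;0 0 1 0 0 0;0 0 1 0 0 0;0 0 1 0 0 0;0 0 1 0 0 0' 1.0
python3 drive.py '0 0 -30 0 0 0;0 0 -60 0 0 0;0 0 -85 0 0 0;0 0 -85 0 0 0'
python3 d.py 474.1 0.8 94 1.636 408 360 90 1.666
```

```text
time_s: 22.15
ee_pos: [474.0, 1.0, 9.1]
eef_rot: [3.141, 0.0, 1.636]
wrist_force: [-0.4, 0.4, 0.7]
gripper_width: 0.824
grip_force: 0.0
time_s: 22.48
ee_pos: [477.9, 0.3, 99.6]
eef_rot: [3.132, 0.002, 1.636]
wrist_force: [0.8, -0.6, 0.4]
gripper_width: 0.992
grip_force: 0.0
d: 362.7 -42.6 4.0 rz -0.030  dist 365
```

```bash
python3 drive.py '362.7 -42.6 4 0 0 -0.03;362.7 -42.6 4 0 0 -0.03;362.7 -42.6 4 0 0 -0.03;362.7 -42.6 4 0 0 -0.03;362.7 -42.6 4 0 0 -0.03;362.7 -42.6 4 0 0 -0.03;362.7 -42.6 4 0 0 -0.03;362.7 -42.6 4 0 0 -0.03;362.7 -42.6 4 0 0 -0.03;362.7 -42.6 4 0 0 -0.03;362.7 -42.6 4 0 0 -0.03;362.7 -42.6 4 0 0 -0.03'
python3 drive.py '0 0 40 0 0 0;0 0 70 0 0 0;0 0 79.5 0 0 0;0 0 79.5 0 0 0'
python3 drive.py '0 0 0 0 0 0;0 0 0 0 0 0;0 0 0 0 0 0;0 0 0 0 0 0;0 0 0 0 0 0;0 0 0 0 0 0;0 0 0 0 0 0;0 0 0 0 0 0;0 0 0 0 0 0;0 0 0 0 0 0' 0.4 30
python3 drive.py '0 0 -10 0 0 0;0 0 -20 0 0 0;0 0 -20 0 0 0'
python3 d.py 408 360 10.5 1.666 470.9 50.7 10.5 1.636
python3 - <<'E'
from h import *
d=np.load("pics/w4.npz"); c={k:(d[k] if d[k].ndim else float(d[k])) for k in d if k!="im"}
for v in (60,70,80): print(v,[j for j in jars(c,d["im"],v) if j[1]>370])
E
```

```text
time_s: 23.48
ee_pos: [407.4, 359.5, 89.3]
eef_rot: [-3.141, 0.001, 1.667]
wrist_force: [-0.4, -0.2, -0.2]
gripper_width: 1.001
grip_force: 0.0
time_s: 23.82
ee_pos: [405.6, 357.0, 7.4]
eef_rot: [-3.135, 0.004, 1.664]
wrist_force: [0.3, -0.9, 0.4]
gripper_width: 0.995
grip_force: 0.0
time_s: 24.65
ee_pos: [407.7, 360.2, 10.8]
eef_rot: [-3.141, -0.0, 1.666]
wrist_force: [-2.2, -1.0, 5.1]
gripper_width: 0.53
grip_force: 30.0
time_s: 24.9
ee_pos: [409.2, 361.0, 32.8]
eef_rot: [3.138, -0.002, 1.666]
wrist_force: [0.7, 0.9, -1.8]
gripper_width: 0.526
grip_force: 30.0
d: -313.9 33.2 0.0 rz 0.030  dist 316
60 [[519.304, 403.918, 45.183, 45.557, 0.211, 519.564, 404.402]]
70 [[519.572, 404.328, 44.489, 44.869, 0.211, 519.564, 404.402]]
80 []
```

```bash
python3 drive.py '-38 4 0 0 0 0;-76 8 0 0 0 0;-114 12 0 0 0 0;-152 16 0 0 0 0;-190 20 0 0 0 0.03;-228 24 0 0 0 0.03;-262 28 0 0 0 0.03;-290 31 0 0 0 0.03;-306 32 0 0 0 0.03;-313.9 33.2 0 0 0 0.03;-313.9 33.2 0 0 0 0.03;-313.9 33.2 0 0 0 0.03'
python3 drive.py '0 0 0 0 0 0;0 0 20 0 0 0;0 0 20.5 0 0 0;0 0 20.5 0 0 0'
python3 drive.py '0 0 1 0 0 0;0 0 1 0 0 0;0 0 1 0 0 0;0 0 1 0 0 0;0 0 1 0 0 0' 1.0
python3 drive.py '0 0 -30 0 0 0;0 0 -60 0 0 0;0 0 -85 0 0 0;0 0 -85 0 0 0'
python3 d.py 470.9 50.7 94 1.636 519.5 404.3 90 1.782
python3 d.py 519.5 404.3 10.5 1.782 467.6 100.6 10.5 1.636
```

```text
time_s: 25.9
ee_pos: [470.7, 51.0, 30.6]
eef_rot: [3.141, -0.0, 1.635]
wrist_force: [-0.1, 0.3, -2.5]
gripper_width: 0.532
grip_force: 30.0
time_s: 26.23
ee_pos: [470.7, 52.0, 9.9]
eef_rot: [-3.141, -0.0, 1.638]
wrist_force: [0.2, -0.8, -2.1]
gripper_width: 0.525
grip_force: 30.0
time_s: 26.65
ee_pos: [470.7, 50.8, 9.2]
eef_rot: [3.141, 0.0, 1.636]
wrist_force: [-0.7, 0.3, 0.0]
gripper_width: 0.817
grip_force: 0.0
time_s: 26.98
ee_pos: [474.8, 50.5, 99.6]
eef_rot: [3.132, 0.001, 1.636]
wrist_force: [0.7, -0.5, -0.0]
gripper_width: 0.992
grip_force: 0.0
d: 349.7 71.5 4.0 rz -0.146  dist 357
d: -286.1 -114.4 0.0 rz 0.146  dist 308
```

Run:
```python
from h import *
s=.64
c=optics.calibration("side"); print("side left/right rim z100",cast(c,np.array([(432,143),(470,143)])*s,100).round(),"bottom edges",cast(c,np.array([(434,182),(467,182)])*s,8).round())
c=optics.calibration("scene"); print("scene",cast(c,np.array([(553,218),(592,222)])*s,100).round(),cast(c,np.array([(546,258),(585,260)])*s,8).round())
d=np.load("pics/w4.npz"); c={k:(d[k] if d[k].ndim else float(d[k])) for k in d if k!="im"}
print("wrist",cast(c,np.array([(652,102),(770,75)])*s,100).round(),cast(c,np.array([(593,125),(630,168)])*s,0).round())
```

```text
side left/right rim z100 [[640. 373. 100.]
 [719. 374. 100.]] bottom edges [[648. 362.   8.]
 [720. 362.   8.]]
scene [[651. 345. 100.]
 [706. 400. 100.]] [[667. 334.   8.]
 [720. 397.   8.]]
wrist [[639. 371. 100.]
 [715. 387. 100.]] [[641. 368.   0.]
 [678. 332.   0.]]
```

The pot's left edge is at x≈640 and the gripper body reaches x≈614, so it clears. Taking the last jar.

```bash
python3 drive.py '349.7 71.5 4 0 0 -0.146;349.7 71.5 4 0 0 -0.146;349.7 71.5 4 0 0 -0.146;349.7 71.5 4 0 0 -0.146;349.7 71.5 4 0 0 -0.146;349.7 71.5 4 0 0 -0.146;349.7 71.5 4 0 0 -0.146;349.7 71.5 4 0 0 -0.146;349.7 71.5 4 0 0 -0.146;349.7 71.5 4 0 0 -0.146;349.7 71.5 4 0 0 -0.146'
python3 drive.py '0 0 40 0 0 0;0 0 70 0 0 0;0 0 79.5 0 0 0;0 0 79.5 0 0 0;0 0 79.5 0 0 0'
python3 drive.py '0 0 0 0 0 0;0 0 0 0 0 0;0 0 0 0 0 0;0 0 0 0 0 0;0 0 0 0 0 0;0 0 0 0 0 0;0 0 0 0 0 0;0 0 0 0 0 0;0 0 0 0 0 0;0 0 0 0 0 0' 0.4 30
python3 drive.py '0 0 -10 0 0 0;0 0 -20 0 0 0;0 0 -20 0 0 0'
```

```text
time_s: 27.9
ee_pos: [518.6, 405.2, 88.9]
eef_rot: [-3.14, 0.001, 1.784]
wrist_force: [-0.2, -0.1, -0.3]
gripper_width: 0.996
grip_force: 0.0
time_s: 28.32
ee_pos: [519.3, 403.2, 10.6]
eef_rot: [-3.14, 0.0, 1.781]
wrist_force: [-0.0, -0.6, 0.9]
gripper_width: 0.999
grip_force: 0.0
time_s: 29.15
ee_pos: [519.3, 404.4, 10.7]
eef_rot: [3.142, -0.0, 1.782]
wrist_force: [-0.4, -0.2, 1.1]
gripper_width: 0.528
grip_force: 30.0
time_s: 29.4
ee_pos: [520.7, 405.3, 33.2]
eef_rot: [3.138, -0.001, 1.782]
wrist_force: [0.3, -0.2, -1.8]
gripper_width: 0.529
grip_force: 30.0
```

```bash
python3 drive.py '-36 -14 0 0 0 0;-72 -28 0 0 0 0;-108 -43 0 0 0 0.03;-144 -57 0 0 0 0.06;-180 -72 0 0 0 0.1;-212 -85 0 0 0 0.146;-240 -96 0 0 0 0.146;-262 -105 0 0 0 0.146;-278 -111 0 0 0 0.146;-286 -114.4 0 0 0 0.146;-286 -114.4 0 0 0 0.146;-286 -114.4 0 0 0 0.146'
python3 drive.py '0 0 0 0 0 0;0 0 20 0 0 0;0 0 20.5 0 0 0;0 0 20.5 0 0 0'
```

```text
time_s: 30.4
ee_pos: [467.9, 100.9, 30.9]
eef_rot: [3.141, -0.0, 1.635]
wrist_force: [1.0, -0.4, -2.6]
gripper_width: 0.528
grip_force: 30.0
time_s: 30.73
ee_pos: [467.6, 101.8, 9.9]
eef_rot: [-3.142, -0.0, 1.637]
wrist_force: [0.0, -0.6, -2.4]
gripper_width: 0.528
grip_force: 30.0
```

```bash
python3 drive.py '0 0 1 0 0 0;0 0 1 0 0 0;0 0 1 0 0 0;0 0 1 0 0 0;0 0 1 0 0 0' 1.0
python3 drive.py '0 0 -30 0 0 0;0 0 -60 0 0 0;0 0 -95 0 0 0;-30 0 -120 0 0 0;-60 0 -150 0 0 0;-90 0 -180 0 0 0;-120 0 -210 0 0 0;-150 0 -240 0 0 0;-180 0 -270 0 0 0;-211 0 -290 0 0 0;-211 0 -290 0 0 0;-211 0 -290 0 0 0'
python3 drive.py '0 0 0 0 0 0;0 0 0 0 0 0'
python3 - <<'E'
from h import *
o=observe();print(o["ee_pos"],o["eef_rot"])
c,im=look("wrist","w5"); np.savez("pics/w5.npz",im=im,**{k:np.array(v) for k,v in c.items()})
for v in (90,110): print(*jars(c,im,v),sep="\n")
h=cv2.cvtColor(im,cv2.COLOR_BGR2HSV)
bro=(h[...,0]<20)&(h[...,1]>110)&(h[...,2]<130)
for k in blobs(bro,80): print("st",cast(c,[k.reshape(-1,2).mean(0)],66)[0,:2].round(1),cv2.contourArea(k))
E
```

```text
time_s: 31.15
ee_pos: [467.4, 100.8, 9.2]
eef_rot: [3.141, -0.0, 1.636]
wrist_force: [-0.0, 0.1, -0.8]
gripper_width: 0.817
grip_force: 0.0
time_s: 32.15
ee_pos: [481.7, -111.7, 300.7]
eef_rot: [3.139, 0.001, 1.633]
wrist_force: [-1.1, 0.3, -0.5]
gripper_width: 0.996
grip_force: 0.0
time_s: 32.32
ee_pos: [480.4, -108.7, 297.5]
eef_rot: [-3.139, -0.001, 1.637]
wrist_force: [0.5, 0.7, 0.1]
gripper_width: 0.999
grip_force: 0.0
[ 480.39319842 -108.68966407  297.51720217] [-3.13934375e+00 -1.49051527e-03  1.63678499e+00]
[477.731, -49.085, 42.399, 42.201, 0.066, 477.621, -48.432]
[475.918, 0.833, 43.436, 42.289, 0.066, 475.71, 0.317]
[477.104, -49.776, 40.983, 40.911, 0.065, 477.621, -48.432]
[475.08, 0.807, 39.803, 39.8, 0.066, 475.71, 0.317]
st [ 493.5 -271.6] 397.0
st [ 611.3 -159.4] 922.0
st [ 728.7 -116.7] 1363.5
st [ 455.8 -146.7] 124.0
st [477.6 -48.4] 223.0
st [4.757e+02 3.000e-01] 254.0
st [472.   51.3] 289.0
st [150.2 -24.6] 752.5
```

View pics/w5.png

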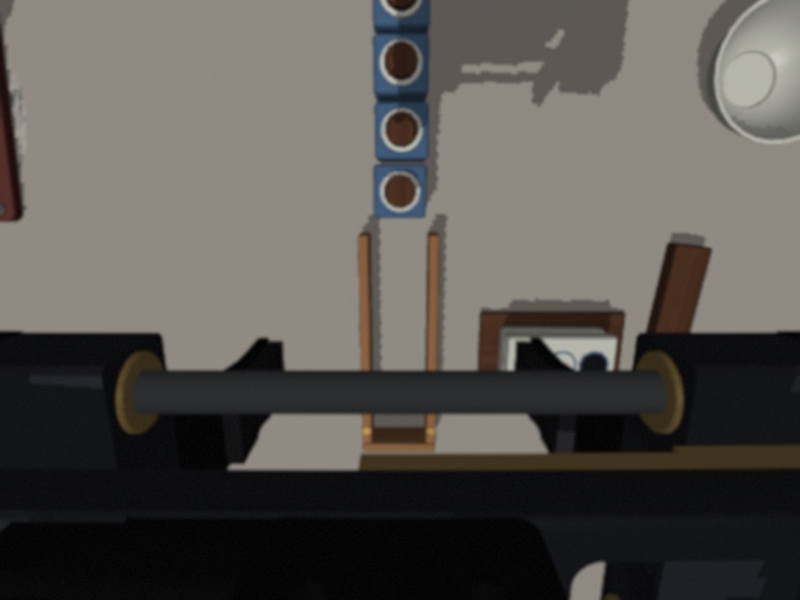

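The row is straight, with stoppers at (400,190), (401,130), (400,60) and (402,0), and the rack mouth at (359–439,234). I'll measure the lane from this view.

```bash
python3 - <<'E'
from h import *
d=np.load("pics/w5.npz"); c={k:(d[k] if d[k].ndim else float(d[k])) for k in d if k!="im"}
s=.64
p=cast(c,np.array([(359,234),(370,234),(428,234),(439,234),(361,365),(372,365),(427,365),(438,365)])*s,36)[:,:2]
print(p.round(1).tolist(), p[:4].mean(0),p[4:].mean(0))
h=d["im"]; print(h[150,225:286].mean(1).astype(int).tolist())
E
python3 d.py 480.4 -109.9 298 1.636 464 144 170 1.636
```

```text
[[442.0, -89.0], [452.0, -88.3], [505.2, -84.8], [515.3, -84.1], [449.7, -217.4], [460.5, -216.7], [514.6, -213.1], [525.4, -212.4]] [478.60920039 -86.56762977] [ 487.55556728 -214.91935844]
[137, 136, 136, 129, 112, 86, 67, 61, 59, 54, 50, 54, 70, 84, 87, 88, 93, 109, 127, 136, 136, 137, 136, 136, 137, 137, 136, 137, 136, 137, 136, 136, 136, 137, 137, 136, 136, 136, 136, 136, 137, 136, 136, 137, 136, 136, 134, 123, 97, 67, 56, 60, 61, 60, 64, 70, 80, 86, 88, 95, 113]
d: 254.4 0.2 128.0 rz 0.000  dist 254
```

```bash
python3 drive.py '38 0 0 0 0 0;76 0 0 0 0 0;114 0 0 0 0 0;152 0 0 0 0 0;190 0 20 0 0 0;225 0 40 0 0 0;250 0 70 0 0 0;260.5 0 100 0 0 0;260.5 0 129 0 0 0;260.5 0 129 0 0 0;260.5 0 129 0 0 0' 0.0 20
python3 drive.py '0 0 40 0 0 0;0 0 80 0 0 0;0 0 120 0 0 0;0 0 145 0 0 0;0 0 157 0 0 0;0 0 157 0 0 0;0 0 157 0 0 0'
```

```text
time_s: 33.28
ee_pos: [461.8, 150.8, 168.1]
eef_rot: [-3.136, 0.0, 1.638]
wrist_force: [-0.9, 0.1, 0.2]
gripper_width: 0.251
grip_force: 0.0
time_s: 33.87
ee_pos: [465.5, 150.1, 14.5]
eef_rot: [3.14, -0.0, 1.636]
wrist_force: [0.4, 1.1, -0.5]
gripper_width: 0.008
grip_force: 0.0
```

```bash
python3 drive.py '-6 0 0 0 0 0;-11 0 0 0 0 0;-14 0 0 0 0 0;-16 0 0 0 0 0;-18 0 0 0 0 0;-20 0 0 0 0 0;-22 0 0 0 0 0;-24 0 0 0 0 0;-26 0 0 0 0 0;-27 0 0 0 0 0;-28 0 0 0 0 0;-28 0 0 0 0 0'
python3 drive.py '0 0 0 0 0 0;0 0 0 0 0 0;0 0 0 0 0 0;0 0 0 0 0 0'
python3 - <<'E'
from h import *
c,im=look("scene"); cv2.imwrite("pics/r.png",cv2.resize(im[130:250,170:340],None,fx=4.6,fy=4.6,interpolation=cv2.INTER_CUBIC))
E
```

```text
time_s: 34.87
ee_pos: [466.2, 122.6, 13.3]
eef_rot: [3.141, -0.001, 1.636]
wrist_force: [-0.6, 4.4, 4.0]
gripper_width: 0.008
grip_force: 2.8
time_s: 35.2
ee_pos: [466.2, 122.6, 13.3]
eef_rot: [3.141, -0.001, 1.636]
wrist_force: [0.0, 5.3, 3.9]
gripper_width: 0.005
grip_force: 2.7
```

View pics/r.png

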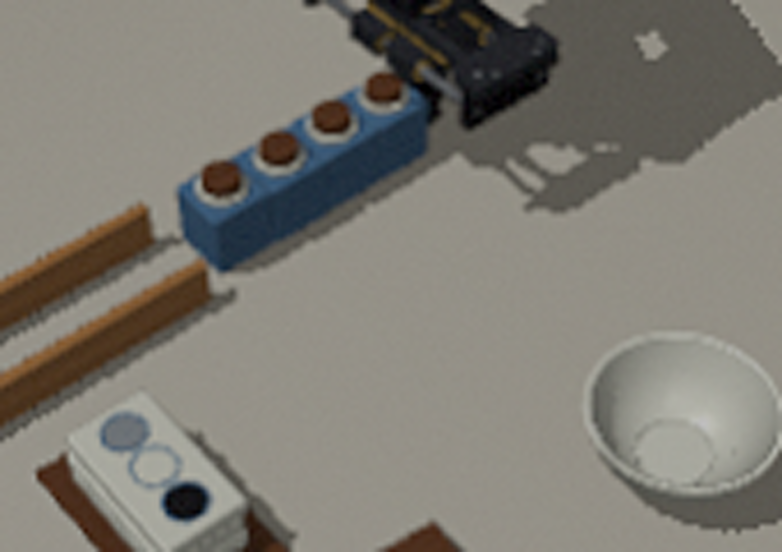

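The row is one closed block, with stoppers at (222,180) to (384,87), lined up in front of the mouth and still. Now I'll slide it in.

```bash
python3 drive.py '-3 0 0 0 0 0;-9 0 0 0 0 0;-17 0 0 0 0 0;-25 -0.2 0 0 0 0;-33 -0.3 0 0 0 0;-41 -0.4 0 0 0 0;-49 -0.5 0 0 0 0;-57 -0.6 0 0 0 0;-65 -0.7 0 0 0 0;-72 -0.8 0 0 0 0;-78 -0.8 0 0 0 0;-80 -0.8 0 0 0 0'
python3 drive.py '-3 0 0 0 0 0;-9 0 0 0 0 0;-17 0 0 0 0 0;-25 0 0 0 0 0;-33 0 0 0 0 0;-41 0 0 0 0 0;-49 0 0 0 0 0;-57 0 0 0 0 0;-65 0 0 0 0 0;-72 0 0 0 0 0;-78 0 0 0 0 0;-80 0 0 0 0 0'
python3 drive.py '-3 0 0 0 0 0;-9 0 0 0 0 0;-16 0 0 0 0 0;-22 0 0 0 0 0;-27 0 0 0 0 0;-30 0 0 0 0 0;-32 0 0 0 0 0;-32 0 0 0 0 0;-32 0 0 0 0 0'
python3 - <<'E'
from h import *
c,im=look("scene"); cv2.imwrite("pics/r2.png",cv2.resize(im[150:260,120:250],None,fx=5,fy=5,interpolation=cv2.INTER_CUBIC))
E
```

```text
time_s: 36.25
ee_pos: [470.4, 42.4, 13.2]
eef_rot: [-3.141, -0.001, 1.635]
wrist_force: [-0.2, 7.7, 5.3]
gripper_width: 0.01
grip_force: 3.9
time_s: 37.25
ee_pos: [475.2, -37.3, 13.0]
eef_rot: [-3.141, -0.001, 1.636]
wrist_force: [-0.5, 8.5, 6.7]
gripper_width: 0.001
grip_force: 4.2
time_s: 38.0
ee_pos: [477.1, -69.0, 12.8]
eef_rot: [-3.14, -0.001, 1.636]
wrist_force: [0.7, 4.0, 3.7]
gripper_width: 0.005
grip_force: 2.4
```

View pics/r2.png

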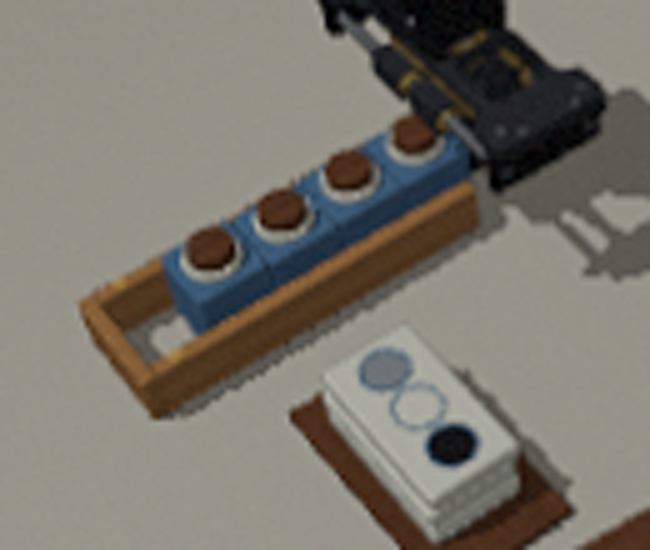

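The row is in the lane and closed up; the last stopper is at (414,130) and the rail end at (478,185). I'll measure what is left.

Run:
```python
from h import *
c=optics.calibration("scene"); f=lambda u,v,z: cast(c,[(u/5+120-.4,v/5+150-.4)],z)[0,:2].round(1)
u=np.array([.067,-.9978])
print("stoppers top",*[f(a,b,66) for a,b in((414,128),(349,163),(281,203),(211,242))])
p=[f(478,183,36),f(480,193,36)]; print("right rail mouth end top",p)
e=[f(82,300,36),f(150,380,36)]; print("end board outer corners",e)
q=f(414,128,66); print("last x_rack from rail end",(q-p[0])@u, "from end board 225-",225-(e[1]-q)@u,225-(e[0]-q)@u)
```

```text
stoppers top [ 477.6 -101.6] [ 479.7 -146.4] [ 484.1 -192.8] [ 486.9 -238.3]
right rail mouth end top [array([512.1, -81.9]), array([519.6, -85.2])]
end board outer corners [array([ 455.6, -310.2]), array([ 529.7, -303.1])]
last x_rack from rail end 17.34515999999999 from end board 225- 20.45259999999996 18.33292
```

```bash
python3 drive.py '-2 0 0 0 0 0;-4 0 0 0 0 0;-6 0 0 0 0 0;-7 0 0 0 0 0;-8 0 0 0 0 0;-8 0 0 0 0 0;-8 0 0 0 0 0;-8 0 0 0 0 0;-8 0 0 0 0 0'
python3 drive.py '5 0 0 0 0 0;15 0 0 0 0 0;30 0 0 0 0 0;60 0 0 0 0 0;60 0 -30 0 0 0;60 0 -70 0 0 0;60 0 -110 0 0 0;40 0 -150 0 0 0;0 0 -190 0 0 0;-40 0 -230 0 0 0;-70 0 -260 0 0 0;-70 0 -260 0 0 0'
python3 drive.py '0 0 0 0 0 0;0 0 0 0 0 0;0 0 0 0 0 0'
python3 - <<'E'
from h import *
c,im=look("wrist","w6")
h=cv2.cvtColor(im,cv2.COLOR_BGR2HSV)
for v in (90,110): print(*jars(c,im,v),sep="\n")
print(observe()["ee_pos"])
E
```

```text
time_s: 38.8
ee_pos: [477.6, -76.7, 12.8]
eef_rot: [-3.14, -0.001, 1.636]
wrist_force: [-0.8, 5.7, 4.3]
gripper_width: 0.003
grip_force: 3.0
time_s: 39.8
ee_pos: [482.8, -148.9, 275.4]
eef_rot: [3.14, 0.002, 1.636]
wrist_force: [0.7, 0.8, -0.8]
gripper_width: 0.002
grip_force: 0.0
time_s: 40.05
ee_pos: [482.1, -146.6, 271.7]
eef_rot: [-3.14, -0.001, 1.636]
wrist_force: [-0.1, 0.8, -1.2]
gripper_width: 0.005
grip_force: 0.0

[482.751, -156.852, 41.528, 41.803, 0.065, 482.77, -155.514]
[479.142, -111.148, 41.662, 42.025, 0.065, 479.567, -110.456]
[ 481.83772454 -146.07654297  271.10514107]
```

View pics/w6.png

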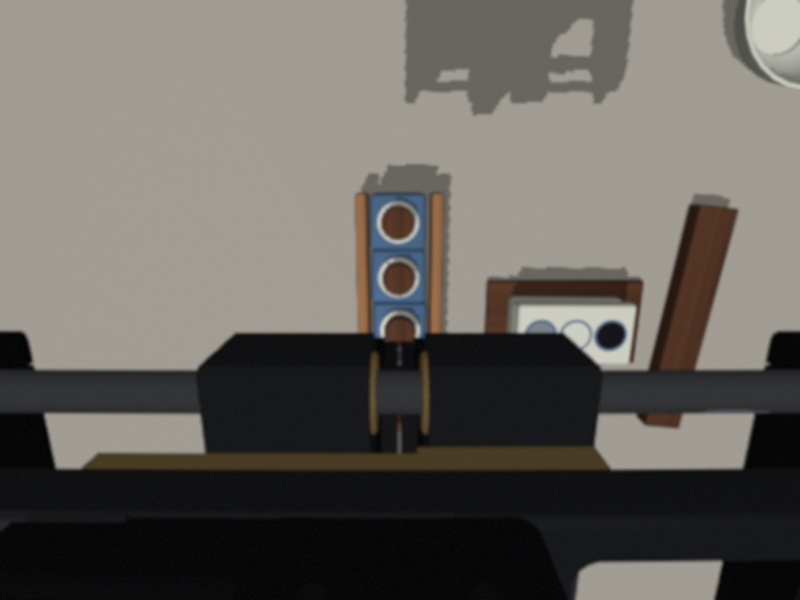

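Run:
```python
from h import *
c,im=look("wrist"); s=.64
m=cast(c,np.array([(357,193),(368,193),(432,193),(443,193)])*s,36)[:,:2]; print(m.round(1).tolist(),m.mean(0))
u=np.array([.067,-.9978]); print("x_rack last",(np.array([479.4,-110.8])-m.mean(0))@u)
print("pile",[q for q in quads(c,im,50,thr=140) if q[0]<720])
c,im=look("side"); print([q for q in quads(c,im,50) if q[0]<720])
cv2.imwrite("pics/fin.png",cv2.resize(im[205:325,180:350],None,fx=4.6,fy=4.6,interpolation=cv2.INTER_CUBIC))
```

```text
[[442.2, -89.1], [451.5, -88.5], [505.3, -85.0], [514.6, -84.4]] [478.38999171 -86.72629609]
x_rack last 24.088412321106645
pile []
[(641.4, -203.2, 101.1, 55.8, np.float32(0.066))]
```

View pics/fin.png

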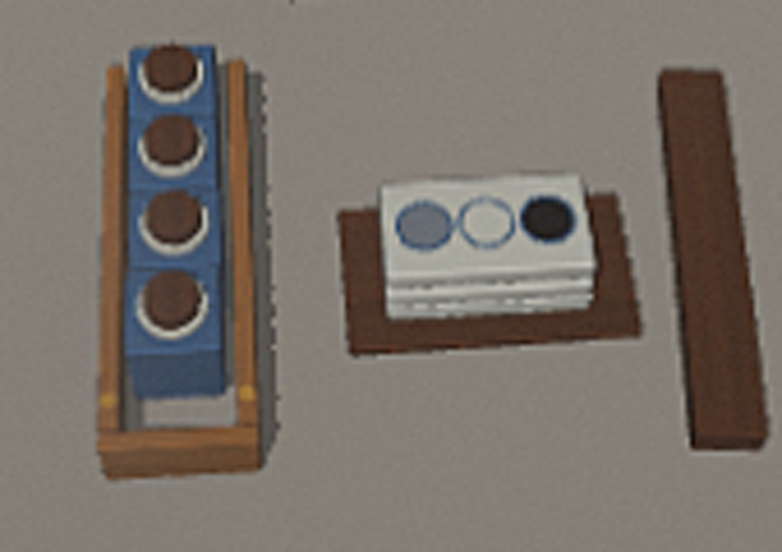

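The four jars are closed up in the lane and the last one is flush (about 24 mm in, allowed 18–36). The pile is square on the board at (487,245). Handing in.

```bash
python3 -c "
from station import arm, optics, observe
print(arm.finish_job())"
```

```text
the job is handed in; nothing more can be done
None
```

I handed the job in after about 40 s of robot time; the hand-in gave no verdict. By the last pictures, the three palettes are piled squarely on the board, and all four jars are in the rack as one closed row, the last jar flush with the mouth (about 1 mm sunk).

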